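# Set the driver spindle in the hand tapping stand

## Robot

A 6-joint arm with a two-finger parallel gripper is mounted at the origin on the work surface. World frame = base frame: x ahead of the robot, y to its left, z up, the work surface at z = 0. Lengths are in mm, angles in rad, forces in N, time in s.
With the tool pointing down it reaches from about 350 to 975 mm from the base axis. Payload 7.1 kg.
Tool frame: the origin (TCP) lies midway between the tips of the shut fingers; the grasp point (between the pads) lies 19 mm behind it; z points along the fingers, y is the line along which they close (so a half turn about z gives the same grasp; the last joint's range is limited). The gripper opens to 88 mm and grips with 3 to 60 N. Pads are 20 mm wide; open, the fingers measure 115 mm over their backs; the gripper's body (75 mm by 178 mm) begins 61 mm behind the grasp point.
Start: joints at [1.325, 0.423, 1.63, -0, 1.089, -0.019], TCP at [140.507, 608.985, 222.675] pointing down, gripper open.
Joint ranges: [-3, 3], [-0.9, 2.11], [0.09, 2.58], [-1.31, 4.45], [0.11, 2.69], [-2.54, 2.54]. Speed limits (rad/s): [2.39, 2.39, 3.01, 3.14, 3.14, 3.14].

## Interface

Orientations are given as a rotation vector (axis times angle).
In Python, from workcell import ctrl gives the robot as it stands.
- The arm moves only by the shell command python3 -m inch 'ROWS' [OPENING]. ROWS is JSON, a list of rows, each an object with "xyz": the shift along the tool's x, y, z in mm, a list of three; "rot": the turn, a rotation vector about the tool's x, y, z in rad, a list of three. In form: [{"xyz": [dx, dy, dz], "rot": [ax, ay, az]}, ...]. A call has 1 to 12 rows; each row is the pose to reach, as a shift and turn from the pose commanded when the call began, along the tool's axes at that moment; what a row does not reach only later rows make up. A row lasts 1/12 s, in which the tool goes at most 41.7 mm and 7.16 degrees, less where a joint would pass 70% of its speed; a pose out of reach is approached as far as the arm can. A call with a gripper value outside its range is refused whole. OPENING is the closure in counts, from 0 (fully open) to 255 (shut), set as the call begins (- or left out, the last holds). The fingers move at their own pace and stop on an object; the grip force is fixed at half the most. Time passes only in rows, so rows that repeat a pose let the fingers close. It gives the time, the measured TCP pose, the force, the opening and the grip force at its end, in the units of the state.
- ctrl.get_obs(): the state, without advancing time (a new reading comes with each control period).
- ctrl.get_image(name): name is "side" or "top" or "wrist"; returns the picture (400x640x3 uint8, red, green, blue); there is no depth.
- ctrl.camera_model(name): a dict with "fx", "fy", "cx", "cy" (pixels), "k1" (the pictures are not rectified: a ray, as slopes to the right and down, at radius r is drawn at 1 + k1 r^2 times it, then the intrinsics apply), "position" and "attitude" of the camera in the world. Camera axes: x right, y up, looking along -z (the intrinsics and any distortion apply to the point x, -y, -z); pixel columns grow to the right and rows downward; lengths in mm; the calibration is good to about 2 mm. A picture is of the moment at which its call begins: read the wrist's pose just before it. camera_model takes no time and is no camera call; for the wrist camera it gives the pose at the moment of the call.
- ctrl.close_job(): hands the job in; it is judged then, once.
The state is a dict: "t": time; "qpos": joint angles; "qvel": joint speeds; "joint_torque": joint torques, N m; "ee_pos": TCP position; "orientation": TCP orientation; "ft_force": force on the tool from outside, world axes, zero at the start; "moment": the same for the moment, N m; "width": finger opening in mm; "grasp_force": force on a finger pad.
Only numpy, scipy, OpenCV 4.12 (cv2) and the standard library are available. Lean on these libraries where they do the work, as an engineer would, in place of code of your own. Each camera call takes 0.05 s, during which the arm holds its last target. There are 200 camera calls.

## Task

On the hand tapping stand, first clamp the wooden block by pushing the toggle clamp's raised handle all the way down. Then take the long spindle (the tallest tool in the wooden rack) and thread it nose first from above through the upper and then the lower bushing, until its nose is about half-way down the hole in the block; do not let it drop or touch the bottom of the hole. Finish while still holding the spindle there in the gripper, so that I can fit its crank, and leave everything else as it stands.

Things in the scene. Friction and masses are not known exactly. Their poses are not given: they have to be found in the camera images.
- tap_stand: hand tapping stand, dark cast iron, bolted down: base plate 160 x 285 x 12 mm; 32 mm column (top 180 mm above the table) 85 mm from the spindle axis; a head on it with two bushed lugs, one above the other. Origin: on the table, on the vertical axis through both bushings. x across the stand, +y towards the column, -y towards the toggle clamp. A 14 mm fence locates the block
- bush_upper (a point): centre of the top mouth of the upper bushing, a bronze ring of 18.5 mm bore and 26 mm outside diameter in a 37 mm lug, 20 mm long; the mouth is 150 mm above the table. Axes parallel to the stand's
- bush_lower (a point): centre of the top mouth of the lower bushing, same bore and axis, 18 mm long; the mouth is 93 mm above the table
- clamp_pivot (a point): hinge of the toggle clamp's handle, 106 mm from the spindle axis on the stand's -y side, 64 mm above the table; the hinge axis is the stand's x
- handle_grip (a point): point on the centre line of the handle's round black grip (18 mm thick, from 40 to 112 mm from the hinge), 85 mm from the hinge. The handle points away from the bushings (stand's -y) and is raised at the start; at the end of its stroke it is level, 64 mm above the table
- clamp_handle (a joint): handle angle in rad: 0 fully raised (54 degrees above level), grows as it is pushed down, 0.95 fully down (level, end stop). Takes about 5 N at the grip, near the end 10 N as the sprung pad presses on the block; it stays where it is left. It drives the clamp's arm, which comes down on the block as the handle goes down
- clamp_pad: rubber-tipped spring pad, 16 mm across, at the end of the clamp's arm; with the handle down it presses on the block (about 5 N), 35 mm from the spindle axis, touching from about 0.91 rad on. Origin in the arm, 19 mm above the pad's face
- block: beech block, 70 x 80 x 30 mm, loose, lying on the base plate (12 mm above the table) against the fence, under the bushings. Origin: centre of its underside
- block_hole (a point): centre of the mouth of the vertical blind hole in the block's top, 18 mm across, 24 mm deep, in line with the bushings; 42 mm above the table
- spindle: the long spindle: steel rod, 172 mm, about 0.26 kg, upright in any one of the rack's three holes, its tip 10 mm above the table. From its origin at the nose tip up along its z: nose 10 mm thick for 22 mm, cone to 28 mm, round shank 16 mm thick to 160 mm, 10 mm square drive to 172 mm
- spindle_grip (a point): point on the spindle's axis 150 mm above its nose tip, on the round 16 mm shank, a place to grip it
- rack: fixed dark wooden rack, 180 x 50 x 55 mm, with three 17.5 mm holes 45 mm deep, 55 mm apart in a row along its x. Origin: centre of its underside
- jar: bystander: glass jar with a yellow screw lid, 84 mm across, 115 mm tall
- hammer: bystander: hammer lying flat
- wrench: bystander: steel wrench lying flat
- brush: bystander: bench brush lying flat
- offcut: bystander: wooden offcut, 75 x 40 x 22 mm
- g_clamp: bystander: blue G-clamp lying flat, about 90 mm wide
- short_spindle: bystander: a shorter spindle of the same 16 mm thickness with the same stepped nose, but only 105 mm long and without a square on top; stands in the rack; not wanted
- reamer: bystander: taper reamer with a turned wooden handle, 118 mm long; stands in the rack; not wanted
There are look-alikes about, which are no part of the job. What is shaped like the block but green is not meant.

How it is judged:
By the outcome, as a careful person would: the job done as asked, in the order asked, and still so for the second after the job is handed in, while the arm keeps its last pose, push and grip.
It also fails if it takes over 58 s, if anything falls off the work surface, if the arm or the gripper's body presses on something with over 40 N, if the wrist force passes 120 N, or if a joint passes its speed limit or range.

## Working session

There is one attempt and no reset: what is moved stays moved. The work goes in short steps, Python scripts to look and compute and a shell command to move; the robot and the scene stay as the last step left them, time stands still between calls to the robot, and variables do not carry over. Pictures are saved under pics/ and viewed, at most 10 in all, crops included, and the job is handed in when it is done.

```bash
ls; mkdir -p pics
cat > h.py <<'E'
import numpy as np, cv2
from scipy.spatial.transform import Rotation as R
from workcell import ctrl
def snap(n,f):
    m=ctrl.camera_model(n); im=ctrl.get_image(n); cv2.imwrite('pics/'+f,im[:,:,::-1]); return im,m
def att(m):
    a=np.array(m['attitude'],float)
    return a if a.shape==(3,3) else (R.from_rotvec(a).as_matrix() if a.size==3 else R.from_quat(a).as_matrix())
def ray(m,u,v):
    K=np.array([[m['fx'],0,m['cx']],[0,m['fy'],m['cy']],[0,0,1.]])
    p=cv2.undistortPoints(np.array([[[u,v]]],float),K,np.array([m['k1'],0,0,0,0.]))[0,0]
    d=att(m)@np.array([p[0],-p[1],-1]); return np.array(m['position'],float),d
def atz(m,u,v,z):
    o,d=ray(m,u,v); return o+d*(z-o[2])/d[2]
def proj(m,P):
    c=att(m).T@(np.array(P,float)-np.array(m['position'])); x,y=c[0]/-c[2],-c[1]/-c[2]
    s=1+m['k1']*(x*x+y*y); return np.round([m['fx']*x*s+m['cx'],m['fy']*y*s+m['cy']],1)
E
python3 - <<'E'
from h import *
for n in ('top','side'):
    im,m=snap(n,n+'1.png'); print(m)
o=ctrl.get_obs(); print(o['orientation'],o['t'],o['width']); print(ctrl.camera_model('wrist'))
E
```

```text
pics
{'fx': 489.8174469329439, 'fy': 489.8174469329439, 'cx': 318.46886886242095, 'cy': 194.0983905673176, 'k1': -0.012642370171993544, 'position': array([ 258.42219639,   59.76186597, 1541.99574691]), 'attitude': array([ 0.15724445, -0.1583553 , -1.55479921])}
{'fx': 492.7373108023094, 'fy': 492.7373108023094, 'cx': 319.7660837425383, 'cy': 207.7519576038852, 'k1': -0.09869448852160632, 'position': array([ 222.45457775, -952.91925466,  843.3064708 ]), 'attitude': array([ 0.97457653, -0.16400437, -0.2818134 ])}
[-3.55425814e-01 -3.12124038e+00  2.04971915e-03] 0.1 87.79359067177108
{'fx': 318.4821131211132, 'fy': 318.4821131211132, 'cx': 320.8987232041193, 'cy': 201.47004688703996, 'k1': -0.0027541885759112305, 'position': array([ 70.93923664, 624.52478292, 384.63903089]), 'attitude': array([-0.22610924, -0.17745751,  1.33504972])}
```

View pics/top1.png

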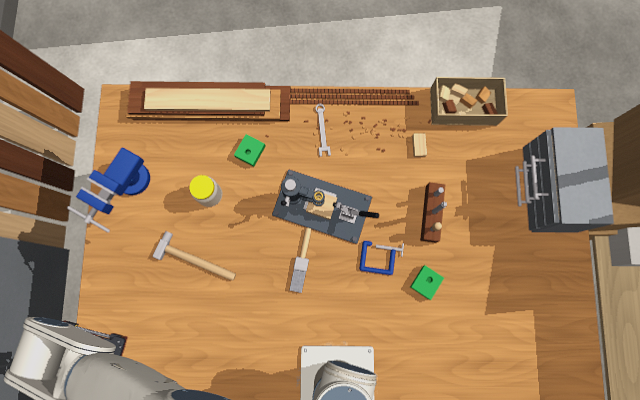

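View pics/side1.png

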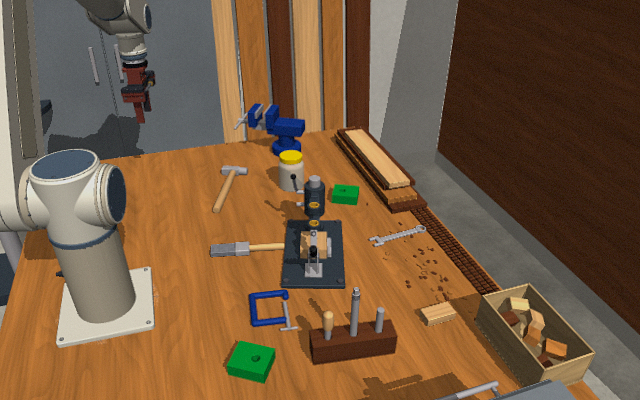

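Run:
```python
from h import *
a=cv2.imread('pics/top1.png')[160:255,262:462]; b=cv2.imread('pics/side1.png')[165:365,240:400]
a=cv2.resize(a,None,fx=4,fy=4,interpolation=cv2.INTER_CUBIC); cv2.imwrite('pics/topc.png',a)
b=cv2.resize(b,None,fx=3,fy=3,interpolation=cv2.INTER_CUBIC); cv2.imwrite('pics/sidec.png',b)
```

```text
(no output)
```

View pics/topc.png

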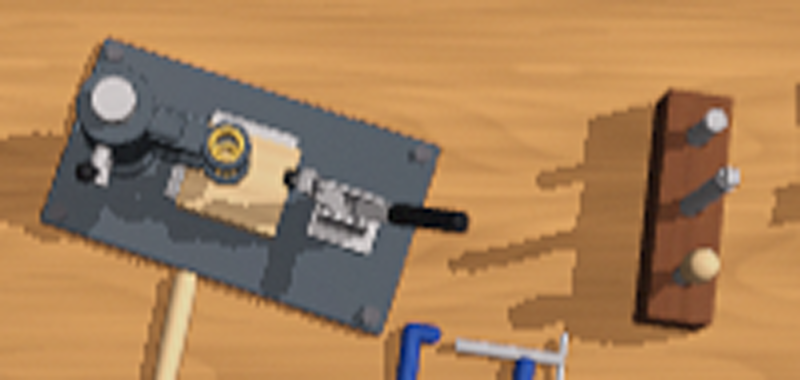

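View pics/sidec.png

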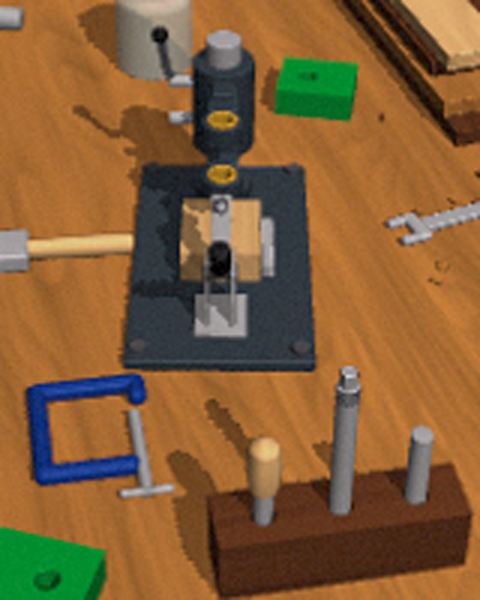

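Run:
```python
from h import *
t=ctrl.camera_model('top'); s=ctrl.camera_model('side')
T=lambda X,Y:(262+(X+.5)/4-.5,160+(Y+.5)/4-.5)
S=lambda X,Y:(240+(X+.5)/3-.5,165+(Y+.5)/3-.5)
for n,p,z in (('col',(114,99),180),('bush',(226,144),150),('c1',(108,39),12),('c2',(440,149),12),('c3',(381,333),12),('c4',(41,219),12),('spin',(732,177),182),('rk1',(670,90),55),('rk2',(733,98),55),('rk3',(708,328),55),('rk4',(636,321),55)):
    print(n,atz(t,*T(*p),z).round(1)[:2])
for n,p,z in (('col',(223,40),180),('bush',(222,120),150),('lowbush',(222,174),93),('c3',(125,365),12),('c2',(314,366),12),('spin',(349,370),182),('spinhole',(341,508),55)):
    print('S',n,atz(s,*S(*p),z).round(1)[:2])
def tri(a,b):
    (o1,d1),(o2,d2)=a,b
    A=np.c_[d1,-d2]; k=np.linalg.lstsq(A,o2-o1,rcond=None)[0]; p,q=o1+d1*k[0],o2+d2*k[1]; return ((p+q)/2).round(1),np.linalg.norm(p-q).round(1)
print('bush',tri(ray(t,*T(226,144)),ray(s,*S(222,120))));print('spin',tri(ray(t,*T(732,177)),ray(s,*S(349,370))))
print('hend',tri(ray(t,*T(465,222)),ray(s,*S(219,250))))
```

```text
col [563.7 141.2]
bush [537.9  61.2]
c1 [650.8 157.2]
c2 [ 563.3 -109.1]
c3 [416.2 -61.3]
c4 [503.6 206.9]
spin [ 511.4 -296.6]
rk1 [ 603.5 -284.3]
rk2 [ 597.6 -333.2]
rk3 [ 418.1 -306.7]
rk4 [ 422.9 -252.1]
S col [566.5 136.8]
S bush [540.6  56.4]
S lowbush [541.   56.8]
S c3 [418.4 -69.7]
S c2 [ 566.3 -116.8]
S spin [ 516.4 -298.2]
S spinhole [ 516.1 -302.6]
bush (array([540.3,  60.9, 146.8]), np.float64(3.5))
spin (array([ 514.1, -297.4,  181.1]), np.float64(5.1))
hend (array([ 484.2, -111.8,  148.1]), np.float64(2.9))
```

The stand's origin is at about (539, 59), with +y along (0.31, 0.95). The column-to-bush distance comes out at 84 mm and the plate length at 280 mm, both close to the given sizes. The long spindle is in the rack's middle hole, at about (513, -297). I'll go to the clamp handle first with the fingers shut.

```bash
python3 -m inch '[{"xyz":[-42,-50,2],"rot":[0,0,0.12]},{"xyz":[-83,-100,5],"rot":[0,0,0.24]},{"xyz":[-125,-150,8],"rot":[0,0,0.36]},{"xyz":[-166,-200,10],"rot":[0,0,0.48]},{"xyz":[-208,-250,13],"rot":[0,0,0.6]},{"xyz":[-249,-300,16],"rot":[0,0,0.72]},{"xyz":[-290,-350,18],"rot":[0,0,0.84]},{"xyz":[-332,-400,21],"rot":[0,0,0.96]},{"xyz":[-373,-450,24],"rot":[0,0,1.08]},{"xyz":[-415,-500,26],"rot":[0,0,1.2]},{"xyz":[-456,-550,29],"rot":[0,0,1.32]},{"xyz":[-498,-600,32],"rot":[0,0,1.44]}]' 255
cat >> h.py <<'E'
def to(P,yaw=None):
    "shift in tool axes and turn to reach world point P with tool y at yaw (deg), pointing down"
    o=ctrl.get_obs(); r=R.from_rotvec(o['orientation']); y=np.radians(yaw)
    ty=np.array([np.cos(y),np.sin(y),0]); tz=np.array([0,0,-1.]); M=R.from_matrix(np.c_[np.cross(ty,tz),ty,tz])
    print('t',round(o['t'],2),'at',o['ee_pos'].round(1),'F',np.round(o['ft_force'],1),'w',round(o['width'],1),'shift',r.inv().apply(np.array(P)-o['ee_pos']).round(1),'rot',(r.inv()*M).as_rotvec().round(3),'cm',M.as_matrix()[:,0].round(3))
E
python3 -c "
from h import *
to([491,-88.4,190],-18)"
```

```text
t: 1.1
ee_pos: [365.2, 160.7, 202.5]
orientation: [2.331, 2.106, 0.0]
ft_force: [0.7, -0.2, 0.0]
width: 11.0
grasp_force: 0.0
t 1.1 at [365.2 160.7 202.5] F [ 0.7 -0.2  0. ] w 11.0 shift [-235.1  150.5   12.5] rot [ 0.    -0.     0.213] cm [0.309 0.951 0.   ]
```

```bash
python3 -m inch '[{"xyz":[-33,22,2],"rot":[0,0,0.08]},{"xyz":[-66,43,4],"rot":[0,0,0.16]},{"xyz":[-100,64,5],"rot":[0,0,0.21]},{"xyz":[-133,86,7],"rot":[0,0,0.21]},{"xyz":[-166,107,9],"rot":[0,0,0.21]},{"xyz":[-200,128,11],"rot":[0,0,0.21]},{"xyz":[-235,150,12],"rot":[0,0,0.21]},{"xyz":[-235,150,12],"rot":[0,0,0.21]},{"xyz":[-235,150,12],"rot":[0,0,0.21]}]'
python3 - <<'E'
from h import *
im,m=snap('wrist','w1.png')
to([491,-88.4,190],-18)
yv=np.array([.309,.951]);o=np.array([539,59])
for n,d,z in (('bushU',0,150),('bushL',0,93),('pivot',-106,64),('tip',-172,154.6),('col',85,180)): print(n,proj(m,[*(o+d*yv),z]))
E
```

```text
t: 1.85
ee_pos: [492.0, -87.5, 190.0]
orientation: [-2.537, -1.852, 0.001]
ft_force: [-0.1, 0.8, -0.2]
width: 0.4
grasp_force: 0.0
t 1.9 at [491.2 -86.1 189.9] F [-1.2  1.1  0.1] w 0.5 shift [-2.2  0.5 -0.1] rot [-0.002 -0.     0.006] cm [0.309 0.951 0.   ]
bushU [319.9 -41.1]
bushL [320.2  -3.8]
pivot [319.9 142.1]
tip [319.1 252.7]
col [ 320.2 -332. ]
```

View pics/w1.png

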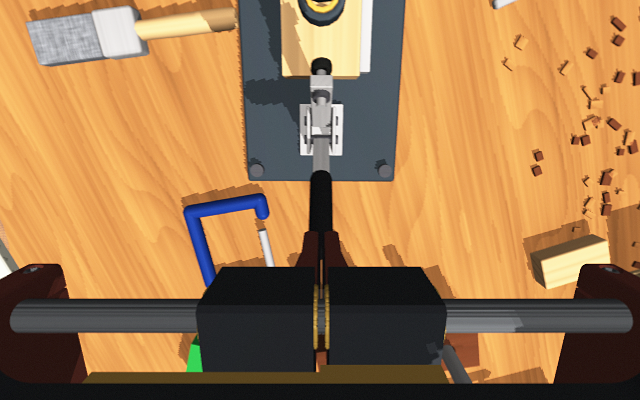

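The wrist picture shows the black grip at columns 310–332, right under the shut fingers and in line with the tool. I'll push it down along its arc.

```bash
python3 -m inch '[{"xyz":[0,0,15],"rot":[0,0,0]},{"xyz":[0,0,30],"rot":[0,0,0]},{"xyz":[-4,0,39],"rot":[0,0,0]},{"xyz":[-8,0,47],"rot":[0,0,0]},{"xyz":[-12,0,55],"rot":[0,0,0]},{"xyz":[-16,0,63],"rot":[0,0,0]},{"xyz":[-20,0,71],"rot":[0,0,0]},{"xyz":[-24,0,79],"rot":[0,0,0]},{"xyz":[-28,0,87],"rot":[0,0,0]},{"xyz":[-32,0,95],"rot":[0,0,0]},{"xyz":[-34,0,102],"rot":[0,0,0]},{"xyz":[-36,0,107],"rot":[0,0,0]}]'
python3 -m inch '[{"xyz":[-1,0,3],"rot":[0,0,0]},{"xyz":[-1,0,6],"rot":[0,0,0]},{"xyz":[-1,0,9],"rot":[0,0,0]},{"xyz":[-1,0,9],"rot":[0,0,0]},{"xyz":[-1,0,9],"rot":[0,0,0]}]'
```

```text
t: 2.9
ee_pos: [481.2, -119.8, 83.3]
orientation: [2.534, 1.857, 0.001]
ft_force: [2.1, 3.1, 3.5]
width: 0.8
grasp_force: 2.0
t: 3.32
ee_pos: [480.3, -121.0, 74.3]
orientation: [-2.534, -1.857, 0.001]
ft_force: [-0.4, -0.3, 0.3]
width: 0.3
grasp_force: 0.5
```

```bash
python3 -m inch '[{"xyz":[0,0,1],"rot":[0,0,0]},{"xyz":[0,0,1.5],"rot":[0,0,0]},{"xyz":[0,0,1.5],"rot":[0,0,0]}]'; python3 -m inch '[{"xyz":[0,0,1],"rot":[0,0,0]},{"xyz":[0,0,1],"rot":[0,0,0]}]'; python3 -m inch '[{"xyz":[0,0,0.7],"rot":[0,0,0]},{"xyz":[0,0,0.7],"rot":[0,0,0]}]'
```

```text
t: 3.57
ee_pos: [480.3, -121.1, 73.2]
orientation: [2.534, 1.857, -0.001]
ft_force: [-1.2, -1.1, 6.1]
width: 0.3
grasp_force: 3.3
t: 3.73
ee_pos: [480.4, -121.2, 72.9]
orientation: [2.534, 1.857, -0.001]
ft_force: [-4.1, -1.4, 15.1]
width: 0.2
grasp_force: 7.8
t: 3.9
ee_pos: [480.5, -121.2, 72.7]
orientation: [2.533, 1.857, -0.0]
ft_force: [-5.5, -1.9, 22.9]
width: 0.5
grasp_force: 11.4
```

The force built up against the end stop at grip height 73 mm (64 + 9), so the handle is down. Next I'll rise and go over the rack, opening to about 40 mm.

```bash
python3 -m inch '[{"xyz":[0,0,-20],"rot":[0,0,0]},{"xyz":[0,0,-55],"rot":[0,0,0]},{"xyz":[0,0,-95],"rot":[0,0,0]},{"xyz":[-20,10,-130],"rot":[0,0,0]},{"xyz":[-50,28,-150],"rot":[0,0,0]},{"xyz":[-76,42,-160],"rot":[0,0,0]},{"xyz":[-76,42,-160],"rot":[0,0,0]},{"xyz":[-76,42,-160],"rot":[0,0,0]}]' 139
python3 - <<'E'
from h import *
im,m=snap('wrist','w2.png')
to([513,-297,232],-18)
for P in ([513,-297,182],[513,-297,55],[513,-297,160]): print(proj(m,P))
E
```

```text
t: 4.57
ee_pos: [497.6, -206.9, 231.4]
orientation: [2.536, 1.854, 0.0]
ft_force: [-0.3, 0.3, -1.4]
width: 39.9
grasp_force: 0.0
t 4.62 at [ 496.7 -205.7  230.5] F [-0.4  0.6 -0.3] w 40.0 shift [-82.1  43.1  -1.6] rot [-0.002 -0.     0.007] cm [0.309 0.951 0.   ]
[374.8 320.4]
[356.9 251.7]
[370.5 304. ]
```

View pics/w2.png

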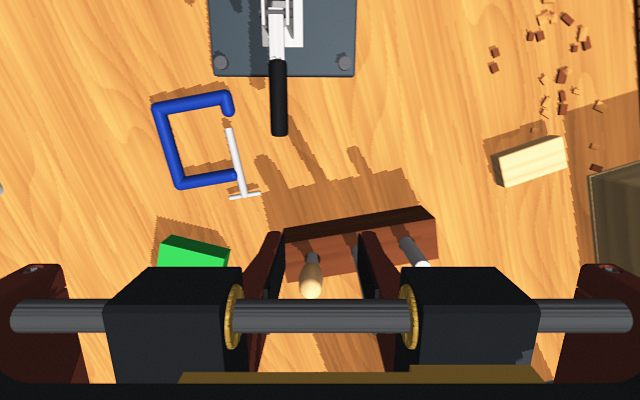

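The handle now lies level (grip at columns 270–288, rows 60–135). The bases of the reamer (313, 258) and the short spindle (403, 240) have their midpoint at (358, 249), within 3 px of where I expected the long spindle's base. Now I'll move over it and go down.

```bash
python3 -m inch '[{"xyz":[-35,18,0],"rot":[0,0,0]},{"xyz":[-70,36,0],"rot":[0,0,0]},{"xyz":[-81,43,0],"rot":[0,0,0]},{"xyz":[-81,43,0],"rot":[0,0,0]},{"xyz":[-81,43,0],"rot":[0,0,0]},{"xyz":[-81,43,10],"rot":[0,0,0]},{"xyz":[-81,43,20],"rot":[0,0,0]},{"xyz":[-81,43,30],"rot":[0,0,0]},{"xyz":[-81,43,36],"rot":[0,0,0]},{"xyz":[-81,43,36],"rot":[0,0,0]}]'
python3 - <<'E'
from h import *
to([513,-296,141],-18)
im,m=snap('wrist','w3.png'); t,s=snap('top','t3.png')
for P in ([513,-296,182],[513,-296,55]): print(proj(m,P))
im2,m2=snap('side','s3.png')
a=cv2.resize(im2[250:370,300:400],None,fx=4,fy=4,interpolation=cv2.INTER_CUBIC)
b=im[190:400,200:440]; b=cv2.resize(b,None,fx=400/210*1.2,fy=400/210*1.2)[:480]
c=np.zeros((max(a.shape[0],b.shape[0]),a.shape[1]+b.shape[1],3),np.uint8);c[:a.shape[0],:400]=a;c[:b.shape[0],400:]=b
c=c[:,:800] if c.shape[1]>800 else c
print(c.shape); cv2.imwrite('pics/c3.png',c[:600,:,::-1])
E
```

```text
t: 5.45
ee_pos: [513.2, -294.9, 193.0]
orientation: [-2.531, -1.856, 0.002]
ft_force: [0.8, -0.2, 0.0]
width: 40.0
grasp_force: 0.0
t 5.45 at [ 513.2 -294.9  193. ] F [ 0.8 -0.2  0. ] w 40.0 shift [-1.1  0.4 52. ] rot [-0.004 -0.001  0.009] cm [0.309 0.951 0.   ]
[320.1 243.2]
[321.  192.2]
(480, 800, 3)
```

View pics/c3.png

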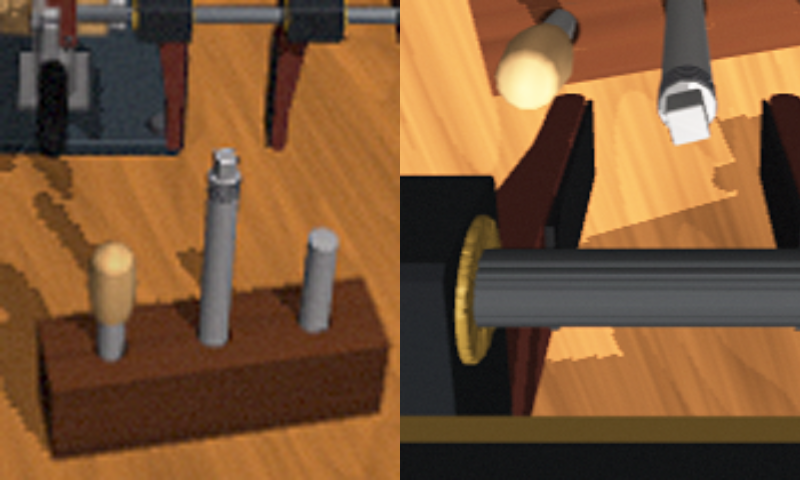

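The spindle's top is at about (326, 246) in the wrist picture. That puts it 3 mm further along tool y and 2 mm back along tool x, which agrees with the side view. I'll correct for that, go down and close.

```bash
python3 -m inch '[{"xyz":[-2.4,3.3,0],"rot":[0,0,0]},{"xyz":[-2.4,3.3,10],"rot":[0,0,0]},{"xyz":[-2.4,3.3,22],"rot":[0,0,0]},{"xyz":[-2.4,3.3,34],"rot":[0,0,0]},{"xyz":[-2.4,3.3,46],"rot":[0,0,0]},{"xyz":[-2.4,3.3,52],"rot":[0,0,0]},{"xyz":[-2.4,3.3,52],"rot":[0,0,0]},{"xyz":[-2.4,3.3,52],"rot":[0,0,0]}]'
python3 -m inch '[{"xyz":[0,0,0],"rot":[0,0,0]},{"xyz":[0,0,0],"rot":[0,0,0]},{"xyz":[0,0,0],"rot":[0,0,0]},{"xyz":[0,0,0],"rot":[0,0,0]}]' 204
python3 -m inch '[{"xyz":[0,0,0],"rot":[0,0,0]},{"xyz":[0,0,0],"rot":[0,0,0]},{"xyz":[0,0,0],"rot":[0,0,0]},{"xyz":[0,0,0],"rot":[0,0,0]}]' 255
```

```text
t: 6.27
ee_pos: [516.4, -299.4, 142.5]
orientation: [-2.533, -1.856, 0.001]
ft_force: [-0.0, 0.8, -0.8]
width: 39.9
grasp_force: 0.0
t: 6.6
ee_pos: [517.0, -299.7, 143.8]
orientation: [2.533, 1.856, 0.001]
ft_force: [0.6, 0.2, 1.1]
width: 18.6
grasp_force: 0.0
t: 6.93
ee_pos: [516.7, -299.6, 143.7]
orientation: [2.534, 1.857, -0.0]
ft_force: [-1.5, 0.4, 5.1]
width: 15.2
grasp_force: 30.0
```

```bash
python3 -m inch '[{"xyz":[0,0,-8],"rot":[0,0,0]},{"xyz":[0,0,-20],"rot":[0,0,0]},{"xyz":[0,0,-35],"rot":[0,0,0]},{"xyz":[0,0,-52],"rot":[0,0,0]},{"xyz":[0,0,-72],"rot":[0,0,0]},{"xyz":[0,0,-94],"rot":[0,0,0]},{"xyz":[0,0,-118],"rot":[0,0,0]},{"xyz":[0,0,-142],"rot":[0,0,0]},{"xyz":[0,0,-164],"rot":[0,0,0]},{"xyz":[0,0,-180],"rot":[0,0,0]},{"xyz":[0,0,-185],"rot":[0,0,0]},{"xyz":[0,0,-185],"rot":[0,0,0]}]'
python3 -m inch '[{"xyz":[12,-3,0],"rot":[0,0,0]},{"xyz":[40,-10,0],"rot":[0,0,0]},{"xyz":[75,-19,0],"rot":[0,0,0]},{"xyz":[110,-28,0],"rot":[0,0,0]},{"xyz":[145,-37,0],"rot":[0,0,0]},{"xyz":[180,-46,0],"rot":[0,0,0]},{"xyz":[215,-55,0],"rot":[0,0,0]},{"xyz":[245,-63,0],"rot":[0,0,0]},{"xyz":[270,-70,0],"rot":[0,0,0]},{"xyz":[285,-73,0],"rot":[0,0,0]},{"xyz":[290,-75,0],"rot":[0,0,0]},{"xyz":[290,-75,0],"rot":[0,0,0]}]'
python3 -c "
from h import *
to([539,59,315],-18)"
```

```text
t: 7.93
ee_pos: [517.4, -299.9, 330.3]
orientation: [2.531, 1.855, 0.002]
ft_force: [0.4, 0.4, -2.0]
width: 15.4
grasp_force: 30.0
t: 8.93
ee_pos: [531.5, 1.1, 327.0]
orientation: [-2.531, -1.859, 0.003]
ft_force: [0.1, -1.1, -1.6]
width: 15.5
grasp_force: 30.0
t 8.93 at [531.5   1.1 327. ] F [ 0.1 -1.1 -1.6] w 15.5 shift [ 57.5 -10.2  12. ] rot [-0.002  0.001  0.01 ] cm [0.309 0.951 0.   ]
```

```bash
python3 -m inch '[{"xyz":[20,-4,0],"rot":[0,0,0]},{"xyz":[30,-6,0],"rot":[0,0,0]},{"xyz":[30,-6,0],"rot":[0,0,0]},{"xyz":[30,-6,0],"rot":[0,0,0]},{"xyz":[30,-6,0],"rot":[0,0,0]}]'
python3 - <<'E'
from h import *
o=ctrl.get_obs(); im,m=snap('wrist','w4.png'); to([539,59,315],-18)
cv2.imwrite('pics/w4c.png',cv2.resize(im[60:260,220:420],None,fx=3,fy=3,interpolation=cv2.INTER_CUBIC)[:,:,::-1])
r=R.from_rotvec(o['orientation']);p=o['ee_pos']
for n,P in (('bush',[539,59,150]),('bushlow',[539,59,93]),('nose',p+r.apply([0,0,133.7])),('sh28',p+r.apply([0,0,105.7])),('grip',p)): print(n,proj(m,P),(proj(m,P)-[220,60])*3+1)
E
```

```text
t: 9.35
ee_pos: [535.7, 29.1, 328.0]
orientation: [2.534, 1.856, -0.001]
ft_force: [-0.3, -0.6, -2.9]
width: 15.2
grasp_force: 30.0
t 9.4 at [535.8  29.1 328.1] F [ 0.4  0.  -1.7] w 15.5 shift [29.5 -5.9 13.1] rot [-0.     0.     0.007] cm [0.309 0.951 0.   ]
bush [314.9 155.3] [285.7 286.9]
bushlow [315.8 149.6] [288.4 269.8]
nose [320.3 192.1] [301.9 397.3]
sh28 [320.3 199.6] [301.9 419.8]
grip [319.8 249.2] [300.4 568.6]
```

View pics/w4c.png

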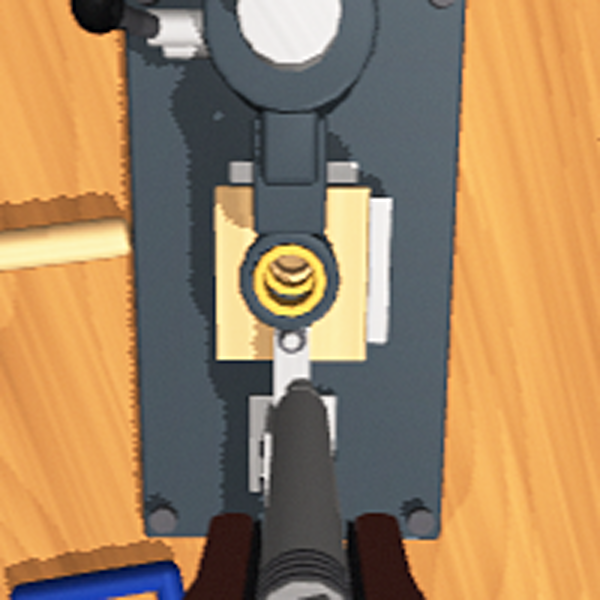

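The upper bush's ring is centred at about (316.4, 152.8), the column is above it, and the pad is on the block at about (317, 174). The nose tip is at about (320.5, 191) and the spindle looks vertical, matching the model. I'll fit the ring numerically for the exact shift.

```bash
cat >> h.py <<'E'
def ring(im,m,P,z=150,near=16):
    "bronze ring: ellipse through the hull of saturated yellow near the predicted pixel"
    u,v=proj(m,P); hsv=cv2.cvtColor(im,cv2.COLOR_RGB2HSV); k=cv2.inRange(hsv,(18,140,110),(34,255,255))
    Y,X=np.mgrid[:400,:640]; k[(X-u)**2+(Y-v)**2>near**2]=0
    n,l,st,c=cv2.connectedComponentsWithStats(k); i=1+st[1:,4].argmax(); ys,xs=np.nonzero(l==i)
    h=cv2.convexHull(np.c_[xs,ys].astype(np.int32)); e=cv2.fitEllipse(h)
    return e,atz(m,*e[0],z),st[i,4]
E
python3 - <<'E'
from h import *
im=cv2.imread('pics/w4.png')[:,:,::-1].copy(); m=ctrl.camera_model('wrist')
e,P,n=ring(im,m,[541,61,150]); print(e,P.round(1),n); to([P[0],P[1],312],-18)
E
```

```text
((316.135498046875, 152.91217041015625), (23.505956649780273, 23.7900390625), 108.42650604248047) [541.1  61.  150. ] 289
t 9.4 at [535.8  29.1 328.1] F [ 0.4  0.  -1.7] w 15.5 shift [32.1 -4.6 16.1] rot [-0.     0.     0.007] cm [0.309 0.951 0.   ]
```

```bash
python3 -m inch '[{"xyz":[15,-2,0],"rot":[0,0,0]},{"xyz":[32,-4.6,0],"rot":[0,0,0]},{"xyz":[32,-4.6,0],"rot":[0,0,0]},{"xyz":[32,-4.6,8],"rot":[0,0,0]},{"xyz":[32,-4.6,16],"rot":[0,0,0]},{"xyz":[32,-4.6,16],"rot":[0,0,0]},{"xyz":[32,-4.6,16],"rot":[0,0,0]}]'
python3 - <<'E'
from h import *
o=ctrl.get_obs(); im,m=snap('wrist','w5.png'); to([541.1,61,290],-18)
r=R.from_rotvec(o['orientation']);p=o['ee_pos']
for n,P in (('bush',[541.1,61,150]),('nose',p+r.apply([0,0,133.7])),('sh28',p+r.apply([0,0,105.7]))): print(n,proj(m,P),(proj(m,P)-[270,120])*6+2.5)
cv2.imwrite('pics/w5c.png',cv2.resize(im[120:220,270:370],None,fx=6,fy=6,interpolation=cv2.INTER_CUBIC)[:,:,::-1])
E
```

```text
t: 9.98
ee_pos: [540.5, 61.2, 311.2]
orientation: [-2.534, -1.855, 0.003]
ft_force: [0.5, 0.7, -2.2]
width: 15.3
grasp_force: 30.0
t 10.03 at [540.9  61.3 311.8] F [ 0.  -0.4 -2.6] w 15.5 shift [-0.2  0.3 21.8] rot [-0.001  0.001  0.007] cm [0.309 0.951 0.   ]
bush [321.3 185.6] [310.3 396.1]
nose [320.3 192. ] [304.3 434.5]
sh28 [320.2 199.6] [303.7 480.1]
```

View pics/w5c.png

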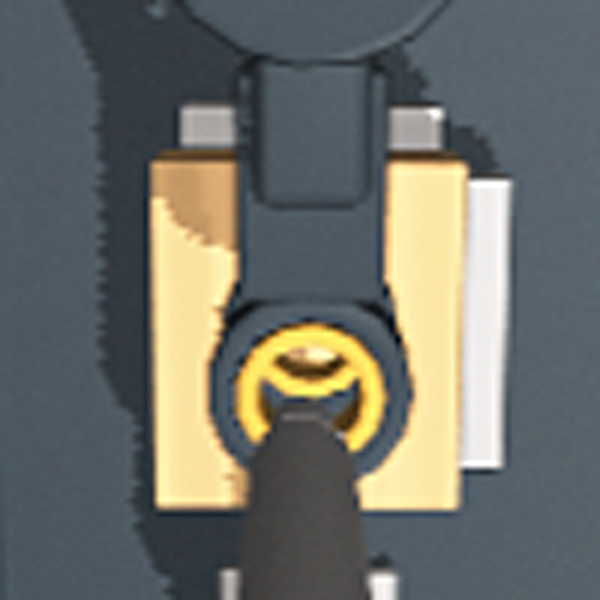

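The ring is centred at about (321.5, 186) and the nose is at (320, 193), in line once its 28 mm of extra height is allowed for. I'll trim by half a millimetre and descend in stages, watching the forces.

```bash
python3 -m inch '[{"xyz":[0.3,0.5,8],"rot":[0,0,0]},{"xyz":[0.3,0.5,16],"rot":[0,0,0]},{"xyz":[0.3,0.5,24],"rot":[0,0,0]},{"xyz":[0.3,0.5,32],"rot":[0,0,0]},{"xyz":[0.3,0.5,40],"rot":[0,0,0]},{"xyz":[0.3,0.5,40],"rot":[0,0,0]}]'
python3 -m inch '[{"xyz":[0,0,4],"rot":[0,0,0]},{"xyz":[0,0,8],"rot":[0,0,0]},{"xyz":[0,0,12],"rot":[0,0,0]},{"xyz":[0,0,16],"rot":[0,0,0]},{"xyz":[0,0,20],"rot":[0,0,0]},{"xyz":[0,0,20],"rot":[0,0,0]},{"xyz":[0,0,20],"rot":[0,0,0]}]'
python3 -c "
from h import *
to([541.1,61,164],-18); print(ctrl.get_obs()['moment'])"
```

```text
t: 10.53
ee_pos: [540.5, 61.9, 270.0]
orientation: [-2.533, -1.856, 0.005]
ft_force: [0.2, 1.0, -2.8]
width: 15.4
grasp_force: 30.0
t: 11.12
ee_pos: [541.3, 61.8, 251.9]
orientation: [-2.534, -1.857, 0.002]
ft_force: [-0.6, -1.8, -2.7]
width: 15.6
grasp_force: 30.0
t 11.12 at [541.3  61.8 251.9] F [-0.6 -1.8 -2.7] w 15.6 shift [-0.8  0.1 87.9] rot [-0.001  0.001  0.008] cm [0.309 0.951 0.   ]
[-0.52887159  0.23827943 -0.00991807]
```

```bash
python3 -m inch '[{"xyz":[0,0,6],"rot":[0,0,0]},{"xyz":[0,0,12],"rot":[0,0,0]},{"xyz":[0,0,18],"rot":[0,0,0]},{"xyz":[0,0,24],"rot":[0,0,0]},{"xyz":[0,0,30],"rot":[0,0,0]},{"xyz":[0,0,30],"rot":[0,0,0]}]'
python3 -m inch '[{"xyz":[0,0,5],"rot":[0,0,0]},{"xyz":[0,0,10],"rot":[0,0,0]},{"xyz":[0,0,15],"rot":[0,0,0]},{"xyz":[0,0,20],"rot":[0,0,0]},{"xyz":[0,0,25],"rot":[0,0,0]},{"xyz":[0,0,25],"rot":[0,0,0]},{"xyz":[0,0,25],"rot":[0,0,0]}]'
python3 -c "
from h import *
to([541.1,61,163.7],-18); print(ctrl.get_obs()['moment'])"
```

```text
t: 11.62
ee_pos: [541.0, 61.8, 220.7]
orientation: [-2.533, -1.856, 0.003]
ft_force: [-0.7, -1.9, -3.3]
width: 15.4
grasp_force: 30.0
t: 12.2
ee_pos: [541.2, 61.9, 196.4]
orientation: [-2.533, -1.856, 0.002]
ft_force: [-2.4, -3.6, -4.8]
width: 15.2
grasp_force: 30.0
t 12.2 at [541.2  61.9 196.4] F [-2.4 -3.6 -4.8] w 15.2 shift [-0.9  0.2 32.7] rot [-0.001  0.001  0.008] cm [0.309 0.951 0.   ]
[-1.00592855  0.41140824  0.02574559]
```

A light side force is pushing the tool toward -y, so I'll ease back 0.6 mm along tool x and continue.

```bash
python3 -m inch '[{"xyz":[-0.6,-0.2,0],"rot":[0,0,0]},{"xyz":[-0.6,-0.2,4],"rot":[0,0,0]},{"xyz":[-0.6,-0.2,8],"rot":[0,0,0]},{"xyz":[-0.6,-0.2,12],"rot":[0,0,0]},{"xyz":[-0.6,-0.2,16],"rot":[0,0,0]},{"xyz":[-0.6,-0.2,16],"rot":[0,0,0]}]'
python3 -m inch '[{"xyz":[0,0,4],"rot":[0,0,0]},{"xyz":[0,0,8],"rot":[0,0,0]},{"xyz":[0,0,12],"rot":[0,0,0]},{"xyz":[0,0,14],"rot":[0,0,0]},{"xyz":[0,0,16],"rot":[0,0,0]},{"xyz":[0,0,16],"rot":[0,0,0]},{"xyz":[0,0,16],"rot":[0,0,0]},{"xyz":[0,0,16],"rot":[0,0,0]}]'
python3 -c "
from h import *
to([541.1,61,163.7],-18); print(ctrl.get_obs()['moment'])"
```

```text
t: 12.7
ee_pos: [541.1, 61.4, 180.4]
orientation: [-2.534, -1.857, 0.001]
ft_force: [-1.7, -5.2, -4.9]
width: 15.5
grasp_force: 30.0
t: 13.37
ee_pos: [541.0, 61.1, 164.9]
orientation: [2.534, 1.857, -0.001]
ft_force: [-2.9, -5.8, -3.0]
width: 15.1
grasp_force: 30.0
t 13.37 at [541.   61.1 164.9] F [-2.9 -5.8 -3. ] w 15.1 shift [-0.1  0.1  1.2] rot [-0.001  0.001  0.008] cm [0.309 0.951 0.   ]
[-1.27737337  0.57671743 -0.05146085]
```

```bash
python3 -m inch '[{"xyz":[-0.4,-0.1,0.5],"rot":[0,0,0]},{"xyz":[-0.4,-0.1,1],"rot":[0,0,0]},{"xyz":[-0.4,-0.1,1],"rot":[0,0,0]},{"xyz":[-0.4,-0.1,1],"rot":[0,0,0]},{"xyz":[-0.4,-0.1,1],"rot":[0,0,0]},{"xyz":[-0.4,-0.1,1],"rot":[0,0,0]}]'
python3 - <<'E'
from h import *
im,m=snap('side','s6.png')
print(proj(m,[541,61,30]),proj(m,[541,61,58]),proj(m,[541,61,75]),proj(m,[541,61,150]))
cv2.imwrite('pics/s6c.png',cv2.resize(im[130:300,230:400],None,fx=3.5,fy=3.5,interpolation=cv2.INTER_CUBIC)[:,:,::-1]); to([541,61,163.7],-18)
E
```

```text
t: 13.87
ee_pos: [541.0, 61.0, 164.2]
orientation: [2.534, 1.857, -0.0]
ft_force: [-2.7, -5.2, -0.4]
width: 15.6
grasp_force: 30.0
[313.1 240.8] [313.1 232.5] [313.2 227.3] [313.3 203.7]
t 13.92 at [541.   61.  164.2] F [-3.7 -4.8  0.2] w 15.7 shift [-0.  -0.   0.5] rot [-0.     0.     0.008] cm [0.309 0.951 0.   ]
```

View pics/s6c.png

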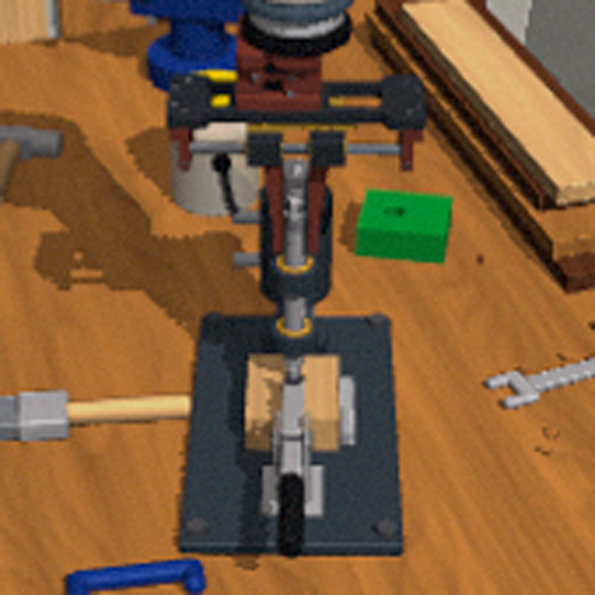

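Run:
```python
from h import *
m=ctrl.camera_model('side'); a=cv2.imread('pics/s3.png'); b=cv2.imread('pics/s6.png')
for z in (182,170,160,150,140,55): print('rack z',z,'nose+',z-10,proj(m,[515.6,-298.2,z]))
for h in (172,160,150,130): print('now nose+',h,proj(m,[541,61,30.5+h]))
print('shoulder',proj(m,[541,61,58.5]),'hole',proj(m,[541,61,42]),'lowbush bottom',proj(m,[541,61,75]))
print('rack rows'); 
for v in range(284,306): print(v,a[v,350:364].mean(1).astype(int))
print('now rows')
for v in list(range(168,200))+list(range(222,242)): print(v,b[v,306:322].mean(1).astype(int))
```

```text
rack z 182 nose+ 172 [355.6 288.1]
rack z 170 nose+ 160 [355.3 292.6]
rack z 160 nose+ 150 [355.  296.3]
rack z 150 nose+ 140 [354.7 299.9]
rack z 140 nose+ 130 [354.5 303.6]
rack z 55 nose+ 45 [352.4 332.6]
now nose+ 172 [313.3 186.2]
now nose+ 160 [313.3 190.3]
now nose+ 150 [313.3 193.6]
now nose+ 130 [313.3 200.3]
shoulder [313.1 232.3] hole [313.1 237.2] lowbush bottom [313.2 227.3]
rack rows
284 [112 113 115 116 116 121 120 118 114 113 116 125 124 113]
285 [114 115 111 111 115 118 115 121 110 113 118 124 122 121]
286 [112 115 113 112 115 114 114 117 118 109 117 121 125 119]
287 [118 113 116 120 130 159 175 156 120 113 114 118 123 125]
288 [114 118 112  84 159 156 157 154 144 121 118 119 121 123]
289 [112 114 116  69 158 155 155 156 150  86 112 119 115 123]
290 [115 119 118  74  54 195 210 192 165  80 106 123 116 119]
291 [116 118 121  64  51 123 123 122 123 112 114 121 116 118]
292 [116 117 114  57  54 122 126 118 121 122 113 122 124 116]
293 [119 103  97  82  68 123 124 121 126 152 122 115 116 119]
294 [120  91 109 167  97 117 122 134 147 151 109 118 118 122]
295 [122  94  69 
[... 3405 characters left out ...]

232 [ 98  99  94  95  83  72  69  68  65 108 108 145 148 147 150 151]
233 [103 100  98  92  92  95 102 114 125 127 111 150 158 155 161 163]
234 [ 99  97  96  94  93  98 100 127 128 112 144 161 156 155 156 159]
235 [113  94  98  87  91  99 107 149 149 111 151 162 157 155 157 159]
236 [154 148 144 140 105  82  73 119 133 104 149 163 157 156 157 161]
237 [165 163 155 154 130  83  63 112 114  84  89 139 158 154 158 158]
238 [116 112 145 155 127  68  49  76  74  52  86 137 153 157 156 162]
239 [112  94 105 115 105  82  56  55  51  82 147 157 158 156 157 165]
240 [119  98  93  90  76 135 147 140 143 147 167 161 156 153 158 159]
241 [154 114  95  93  78 145 161 158 159 155 160 165 158 156 155 163]
```

The side picture confirms it. The square's top is at row 186 (predicted 186.2) and the grip rings are at rows 193–195. The narrow nose enters the hole at rows 233–238, and the handle is level. Handing in.

```bash
python3 -c "
from workcell import ctrl
print(ctrl.close_job())"
```

```text
the job is handed in; nothing more can be done
None
```

The job is handed in after about 14 s: the clamp handle is fully down, and the long spindle is through both bushings and held in the gripper, with its nose about 12 mm down the 24 mm hole by the measured pose and the last side picture.

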